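# Level the jar shelf with a spirit level

### The job

Lay the spirit level lengthwise along the clear front strip of the jar shelf, let go of it, and turn the black knob of the shelf's levelling foot until the bubble sits between the two marks of the vial. Then press the spirit level firmly down onto the shelf (about 15 N) from above and finish while still pressing it, with the bubble still between the marks. Leave the jar, the sauce bottle and the tin on the counter where they stand.

Things in the scene. Friction and masses are not known exactly. Their poses are not given: they have to be found in the camera images.
- level_centre (a point): Centre, half-way up, of the loose spirit level: straight aluminium bar with black end caps, 200 long (its y axis), 24 wide (x), 45 high (z up), 0.28 to 0.41 kg. Starts lying on its base on the counter. Its top is bare and flat from 40 to 96 mm either side of the centre: press there, beside the vial.
- bubble_mid (a point): Centre of the white bubble (12 long) in the green vial on the level's top, 16 mm above level_centre when centred. Slides along the level's y axis up to 16 mm towards its higher end: 0.6 mm per milliradian of slope; settles in 1.5 s. Two black rings lie 9 mm either side of the vial's middle; centred: between them, within 3 mm of the middle.
- strip (a point): Middle of the clear front strip on the top of the shelf board, about 75 mm above the counter. Board 350 long (y axis), 200 deep (x axis, to the back), z normal to it. Clear 65 mm to the front and 63 to the back of this point, over the full length; behind stands a fixed row of four low jars, 50 tall.
- foot_knob (a point): Centre, half-way up, of the round black hand knob on the levelling foot at the board's +y end: diameter 40, 30 high, vertical axis, 119 mm above the counter, stays at that height. Clockwise seen from above raises that end: 0.012 rad of slope (7 mm of bubble) per radian. Needs 1.0 to 2.2 rad; may be re-gripped at any angle; stays where left. Friction 0.12 N m.
- level: The same spirit level; origin at the centre of its base. Its vial is 78 long, in the middle of the top, with two black rings as marks.
- board: The same shelf board with its row of jars; origin on its hinge line, under its -y end; axes as for strip. The levelling foot carries its +y end, which at the start is too low by 0.012 to 0.026 rad of slope.
- jar: Bystander: squat brown glass jar with steel lid standing on the counter, diameter 72, 95 tall, origin under its base. Leave alone.
- sauce: Bystander: brown sauce bottle with black cap standing on the counter, diameter 60, 170 tall, origin under its base. Leave alone.
- tin: Bystander: plain food tin standing on the counter, diameter 72, 75 tall, origin under its base. Leave alone.
Things that resemble listed ones, but are neither listed nor needed, are in the scene too. Of the things shaped like the level, the aluminium one is meant.

How it is judged:
By the outcome, as a careful person would: the job done as asked, in the order asked, and still so for the second after the job is handed in, while the arm keeps its last pose, push and grip.
It also fails if it takes over 72 s, if anything falls off the work surface, if the arm or the gripper's body presses on something with over 40 N, if the wrist force passes 120 N, or if a joint passes its speed limit or range.

### The arm

A 7-joint arm with a two-finger parallel gripper is mounted at the origin on the work surface. World frame = base frame: x ahead of the robot, y to its left, z up, the work surface at z = 0. Lengths are in mm, angles in rad, forces in N, time in s.
With the tool pointing down it reaches from about 425 to 1025 mm from the base axis. Payload 9.4 kg.
Tool frame: the origin (TCP) lies at the very end of the fingers, on their centre line; the grasp point (between the pads) lies 19 mm behind it (env.pinch_z is the distance from the TCP to the grasp point, in mm); z points along the fingers, y is the line along which they close (so a half turn about z gives the same grasp; the last joint's range is limited). The gripper opens to 93 mm and grips with 3 to 60 N. Pads are 15 mm wide; open, the fingers measure 128 mm over their backs; the gripper's body (75 mm by 188 mm) begins 65 mm behind the grasp point.
Start: joints at [-1.228, 0.599, -0.003, 1.599, 0.002, 0.943, -0.08], TCP at [295.5, 662.045, 186.518] pointing down, gripper open.
Joint ranges: [-2.57, 2.57], [-0.35, 1.97], [-1.29, 1.29], [0.11, 2.56], [-1.05, 4.19], [0.11, 1.86], [-2.63, 2.63]. Speed limits (rad/s): [2.22, 2.22, 3.01, 3.01, 3.14, 3.14, 3.14].

### API

Orientations are given as a unit quaternion [x, y, z, w].
In Python, from bench import env, solver, readout, vision gives the robot as it stands. The module is installed in compiled form; this text tells all that it offers. Calls block until the motion is done:
- env.goto(position, orientation): joint-space move of the TCP to a pose.
- env.movel(position, speed=150, ori=None): straight line of the TCP; ori=None keeps the orientation; speed is the mean speed in mm/s.
- env.move_joints(angles): joint-space move.
- env.gripper_to(opening): finger opening in mm; the grip force is fixed at half the most; returns when the fingers have stopped.
- env.wait(seconds).
- solver.inverse_kinematics(position, orientation): joint angles nearest the present ones, or None.
- readout.read_state(): the state.
- vision.camera(name): name is "side" or "top"; returns the picture (400x640x3 uint8, red, green, blue); there is no depth.
- vision.calibration(name): a dict with "fx", "fy", "cx", "cy" (pixels), "D" ([k1, k2, p1, p2, k3] as OpenCV has them; the pictures are not rectified), "rvec" (rotation vector, rad) and "tvec" (3), from world to camera coordinates, as OpenCV has them. Camera axes: x right, y down, z forward; pixel columns grow to the right and rows downward; lengths in mm; the calibration is good to about 2 mm. A picture is of the moment at which its call begins. calibration takes no time and is no camera call.
A pose or a line that the arm cannot do raises env.Unreachable and nothing moves.
- env.finish_job(): hands the job in; it is judged then, once.
The state is a dict: "time": time; "q": joint angles; "dq": joint speeds; "joint_torque": joint torques, N m; "position": TCP position; "eef_rot": TCP orientation; "force": force on the tool from outside, world axes, zero at the start; "ft_torque": the same for the moment, N m; "gripper_width": finger opening in mm; "gripper_force": force on a finger pad.
Only numpy, scipy, OpenCV 4.12 (cv2) and the standard library are available. Lean on these libraries where they do the work, as an engineer would, in place of code of your own. Each camera call takes 0.05 s, during which the arm holds its last target. There are 200 camera calls.

## Working session

There is one attempt and no reset: what is moved stays moved. The work goes in short steps, each a Python script; the robot and the scene stay as the last script left them, time stands still between calls to the robot, and variables do not carry over. Pictures are saved under pics/ and viewed, at most 10 in all, crops included, and the job is handed in when it is done.

```bash
mkdir -p pics
python3 - <<'E'
from bench import env, solver, readout, vision
import cv2
for n in("side","top"):
    cv2.imwrite(f"pics/{n}0.png",vision.camera(n)[:,:,::-1]); print(n,vision.calibration(n))
s=readout.read_state();print(s)
E
```

```text
side {'fx': 440.25839970084365, 'fy': 440.25839970084365, 'cx': 323.4509179779524, 'cy': 202.2613124302699, 'D': array([-0.01707712,  0.        ,  0.        ,  0.        ,  0.        ]), 'rvec': array([ 2.3772898 , -0.06818168,  0.03984511]), 'tvec': array([-521.88765293,   45.20979568, 1663.98169753])}
top {'fx': 439.6049351857613, 'fy': 439.6049351857613, 'cx': 309.77970639771604, 'cy': 204.0119900057646, 'D': array([-0.10764721,  0.        ,  0.        ,  0.        ,  0.        ]), 'rvec': array([ 2.18395283, -2.17424153,  0.11235399]), 'tvec': array([ -53.2190139 ,  531.97688688, 1399.94466943])}
{'time': 0.1, 'q': array([-1.2276918 ,  0.60005209, -0.00251604,  1.60000375,  0.0018181 ,
        0.94288624, -0.07977692]), 'dq': array([-0.00050585, -0.00175629, -0.00074952, -0.0008405 ,  0.00034322,
        0.00247608,  0.00040834]), 'joint_torque': array([ 6.41330582e-03, -7.66558671e+01,  1.50272246e+00, -2.52939641e+01,
       -5.22399112e-02,  1.36008681e-02,  4.87011221e-05]), 'position': array([295.34970563, 661.62152204, 185.75818424]), 'eef_rot': array([ 2.08330228e-01,  9.78058312e-01, -6.71104603e-04, -6.30411878e-05]), 'force': array([ 0.72805651, -0.5756231 , -0.6569238 ]), 'ft_torque': array([-0.04301328,  0.03283312, -0.03073523]), 'gripper_force': 0.0, 'gripper_width': 93.11360166708253}
```

View pics/side0.png

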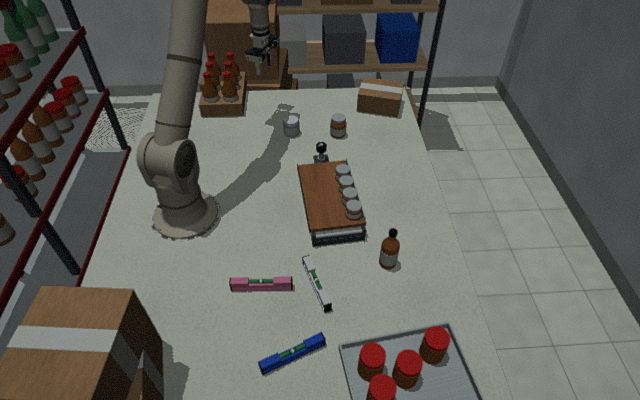

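View pics/top0.png

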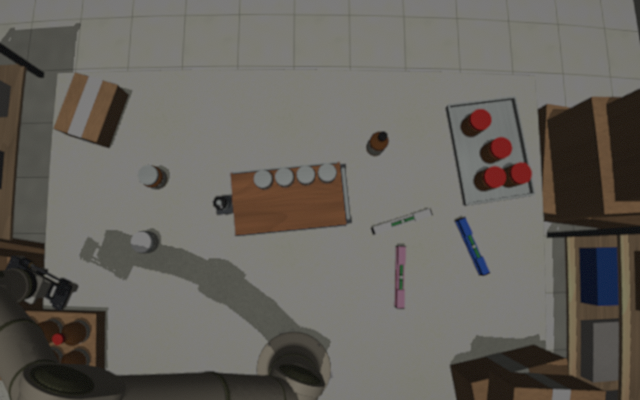

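The views show the aluminium level at about (402,220) top and (317,283) side. The board is at (290,200) top, with its knob at (222,204). The jars and sauce bottle stand clear. I'll crop for precise pixels.

```bash
cat > h.py <<'E'
import numpy as np, cv2
from scipy.spatial.transform import Rotation as R
from bench import env, solver, readout, vision
CAL={n:vision.calibration(n) for n in("side","top")}
def ray(n,px):
    c=CAL[n];K=np.array([[c["fx"],0,c["cx"]],[0,c["fy"],c["cy"]],[0,0,1]])
    u=cv2.undistortPoints(np.array([[px]],float),K,c["D"])[0,0]
    M=cv2.Rodrigues(c["rvec"])[0]
    return -M.T@c["tvec"], M.T@np.array([u[0],u[1],1])
def onz(n,px,z):
    o,d=ray(n,px); return o+d*(z-o[2])/d[2]
def two(pt,ps):
    A=np.zeros((3,3));b=np.zeros(3);r=[]
    for n,p in(("top",pt),("side",ps)):
        o,d=ray(n,p);d=d/np.linalg.norm(d);P=np.eye(3)-np.outer(d,d);A+=P;b+=P@o;r.append((P,o))
    x=np.linalg.solve(A,b); return x, max(np.linalg.norm(P@(x-o)) for P,o in r)
def proj(n,X):
    c=CAL[n];K=np.array([[c["fx"],0,c["cx"]],[0,c["fy"],c["cy"]],[0,0,1]])
    return cv2.projectPoints(np.array(X,float).reshape(-1,1,3),c["rvec"],c["tvec"],K,c["D"])[0][:,0]
def down(yaw):  # tool z down; tool y (closing) along world direction yaw
    y=np.array([np.cos(yaw),np.sin(yaw),0]);z=np.array([0,0,-1.]);x=np.cross(y,z)
    return R.from_matrix(np.c_[x,y,z]).as_quat()
def crop(n,img,x0,y0,w,h,s):
    return cv2.resize(img[y0:y0+h,x0:x0+w],None,fx=s,fy=s,interpolation=cv2.INTER_NEAREST)[:,:,::-1]
def blobs(img,x0,y0,w,h):
    hsv=cv2.cvtColor(img[y0:y0+h,x0:x0+w],cv2.COLOR_RGB2HSV).astype(int)
    g=((hsv[...,0]>40)&(hsv[...,0]<90)&(hsv[...,1]>90)).astype(np.uint8)
    return g,hsv
E
python3 - <<'E'
from h import *
t=cv2.imread("pics/top0.png")[:,:,::-1];s=cv2.imread("pics/side0.png")[:,:,::-1]
a=crop("top",t,205,155,240,85,3.3);b=crop("side",s,270,135,130,180,1)
b=crop("side",s,290,135,100,62,4); c=crop("side",s,290,200,100,118,3)
H=np.zeros((600,800,3),np.uint8);H[:min(a.shape[0],300),:a.shape[1]]=a[:300]
H[285:285+248,:400]=b;H[285:285+315,410:710]=c[:315]
cv2.imwrite("pics/c0.png",H)
g,_=blobs(t,365,200,75,40);ys,xs=np.nonzero(g);print(len(xs),xs.mean()+365,ys.mean()+200)
E
```

```text
27 402.6296296296296 220.74074074074073
```

View pics/c0.png

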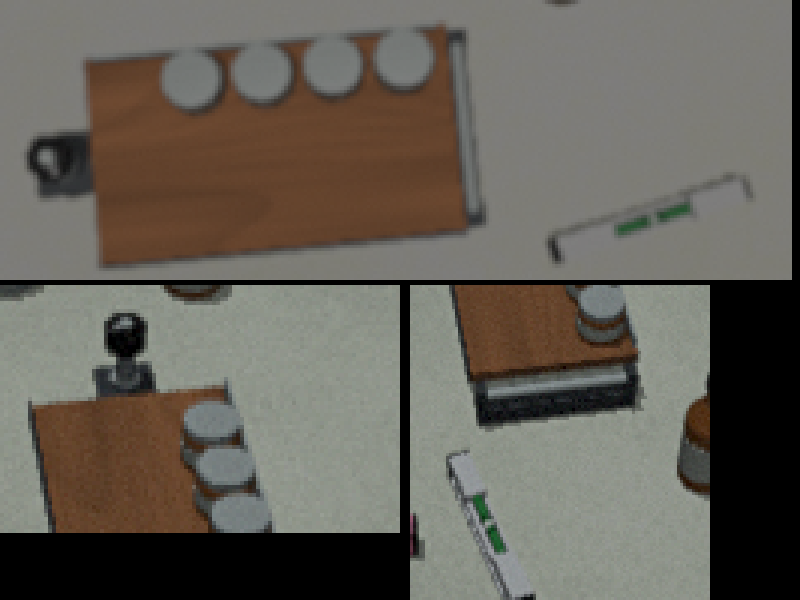

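The crop gives the board corners, the knob (about (220,203) top, (321.5,147.5) side), and the level's end caps at (373,230) and (431,212) top.

Run:
```python
from h import *
C=lambda x,y:(205+x/3.3-.35,155+y/3.3-.35)
print("caps",onz("top",C(555,247),40),onz("top",C(746,187),40))
print("vial",onz("top",(402.63,220.74),40))
s=cv2.imread("pics/side0.png")[:,:,::-1]
g,_=blobs(s,295,250,45,65);ys,xs=np.nonzero(g);ps=(xs.mean()+295,ys.mean()+250);print(ps,onz("side",ps,40),two((402.63,220.74),ps))
for n,p,z in(("LT",(86,60),70),("LB",(102,265),70),("RB",(467,231),75),("RT",(445,27),75)):print(n,onz("top",C(*p),z))
S=lambda x,y,X,Y,k:(X+x/k-.4,Y+y/k-.4)
print("knob",onz("top",C(48,157),134),two(C(48,157),S(126,50,290,135,4)), onz("side",S(126,50,290,135,4),119))
for n,p,z in(("LT",(228,383-285+4),70),("LB",(33,405-285),70)):print(n,onz("side",S(*p,290,135,4),z))
for n,p,z in(("RB",(470-410,378-285),75),("RT",(636-410,352-285),75)):print(n,onz("side",S(*p,290,200,3),z))
for nm,X in(("jar..",0),):pass
for n,p,z in(("sauce",(379,142),170),("can1",(145,241),75),("can2",(150,174),95)):print(n,onz("top",p,z))
```

```text
caps [ 449.83408012 -252.96021751   40.        ] [ 508.99377944 -442.4037594    40.        ]
vial [ 478.21536113 -349.78154951   40.        ]
(np.float64(317.2542372881356), np.float64(282.8474576271186)) [ 480.69381343 -359.03807877   40.        ] (array([ 479.92048789, -352.13335123,   29.40636107]), np.float64(1.1185818412199717))
LT [625.90892815 200.32420022  70.        ]
LB [429.82445521 181.06463927  70.        ]
RB [ 463.48108942 -164.06911506   75.        ]
RT [ 658.7540126  -143.75144778   75.        ]
knob [526.12632522 222.09006535 134.        ] (array([526.73888734, 224.65781161, 120.84495505]), np.float64(0.644793556410047)) [526.23203873 226.83236715 119.        ]
LT [628.27372195 199.20706374  70.        ]
LB [430.7986415  181.72791859  70.        ]
RB [ 464.10864227 -168.81383511   75.        ]
RT [ 659.62286176 -139.53088187   75.        ]
sauce [ 704.60583233 -254.04912539  170.        ]
can1 [408.3210053  466.80483587  75.        ]
can2 [617.7441579  451.35583721  95.        ]
```

```bash
cat >> h.py <<'E'
def st(tag=""):
    s=readout.read_state();print(tag,round(s["time"],1),s["position"].round(1),"F",s["force"].round(1),"w",round(s["gripper_width"],1),"gf",round(s["gripper_force"],1),"q",s["q"].round(2));return s
def lower(z0,z1,fmax,step=1.0,speed=40):
    """go straight down in steps until the upward force grows by fmax"""
    f0=readout.read_state()["force"][2];p=readout.read_state()["position"]
    x,y=p[:2]
    z=z0
    while z>z1:
        z-=step;env.movel([x,y,z],speed);f=readout.read_state()["force"][2]-f0
        if f>fmax:break
    return z,f
E
python3 - <<'E'
from h import *
L=np.array([479.2,-350]);yaw=np.radians(17.35)
q=readout.read_state()["q"]
for a in(yaw,yaw+np.pi):print(solver.inverse_kinematics([*L,250],down(a)), solver.inverse_kinematics([510,14,250],down(a)))
st()
env.movel([295.5,662,300],200)
env.gripper_to(60)
env.goto([*L,250],down(yaw));st()
env.movel([*L,8],120);st()
env.gripper_to(15);st("grip")
env.movel([*L,200],120);st("lift")
for n in("side","top"):cv2.imwrite(f"pics/{n}1.png",vision.camera(n)[:,:,::-1])
a=crop("t",cv2.imread("pics/top1.png")[:,:,::-1],340,140,130,130,3)
b=crop("t",cv2.imread("pics/side1.png")[:,:,::-1],250,170,130,130,3)
cv2.imwrite("pics/c1.png",np.hstack([a,b]))
E
```

```text
[-0.06386003  0.50086966  0.91105803  1.8727834  -0.46838714  0.99812549
  1.35325512] [-0.42660494  0.27464151  0.36938464  2.02548799 -0.12919713  0.86329278
  0.31715549]
[-0.15839325  0.59039615  1.12127215  1.87721384 -0.60889927  1.06875346
 -1.62880574] [-0.91721523  0.44713013  1.12954807  2.04838448 -0.49984448  0.95397387
 -2.36173291]
 0.1 [295.3 661.6 185.8] F [ 0.7 -0.6 -0.7] w 93.1 gf 0.0 q [-1.23  0.6  -0.    1.6   0.    0.94 -0.08]
 5.1 [ 479.7 -349.4  249.9] F [ 0.2  0.2 -0.2] w 59.9 gf 0.0 q [ 0.07  0.43  0.67  1.87 -0.33  0.95  1.19]
 7.3 [ 479.5 -350.1    8.5] F [ 0.8  0.  -0.1] w 60.1 gf 0.0 q [ 0.28  0.73  0.4   2.05 -0.6   0.47  1.43]
grip 8.0 [ 479.1 -350.1    8. ] F [-0.3 -0.4  1.6] w 23.4 gf 30.0 q [ 0.28  0.73  0.4   2.05 -0.6   0.47  1.43]
lift 9.7 [ 478.9 -349.7  199.3] F [ 0.5  0.8 -2.6] w 23.6 gf 29.9 q [ 0.1   0.49  0.64  1.92 -0.38  0.85  1.24]
```

View pics/c1.png

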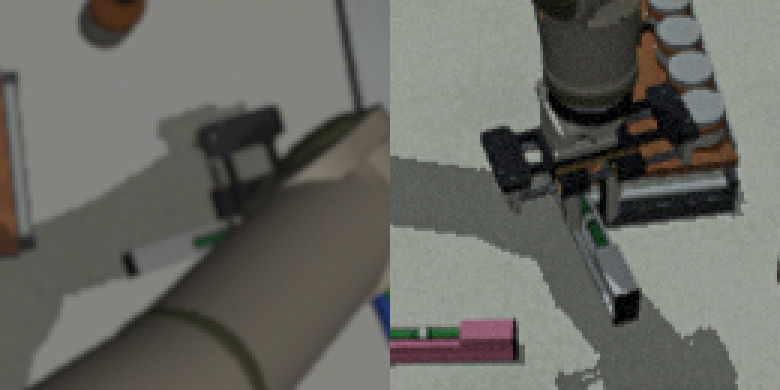

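The level is held straight: its caps are visible at both ends and the grip width is 23.5. Next I place it.

Run:
```python
from h import *
yaw=np.radians(5.5);P=np.array([507.5,14.2])
env.movel([478.9,-349.7,240],150)
env.goto([*P,240],down(yaw));st()
env.movel([*P,95],120);env.wait(.3);st()
print(lower(95,70,3));st("contact")
env.gripper_to(50);st("open")
env.movel([*P,180],120)
# on to the knob
k=np.array([526.5,224.5])
for a in(-150,-120,-90,-60,-30,0,30,60,90,120,150,180):
    q=solver.inverse_kinematics([*k,200],down(np.radians(a)));print(a,None if q is None else q.round(2))
```

```text
11.6 [507.6  13.1 240. ] F [ 0.4 -0.5 -3. ] w 23.7 gf 29.9 q [-0.72  0.34  0.78  2.06 -0.31  0.86  0.33]
 13.3 [507.6  14.4  95.3] F [-0.6 -0.1 -3.6] w 23.2 gf 29.9 q [-0.53  0.54  0.56  2.2  -0.56  0.54  0.56]
(78.0, np.float64(11.292156613095537))
contact 17.5 [507.7  14.5  78.5] F [-2.6  2.1  7.7] w 23.4 gf 30.0 q [-0.5   0.56  0.52  2.21 -0.59  0.5   0.58]
open 18.2 [507.7  14.4  78. ] F [ 0.1  0.4 -0.8] w 50.0 gf 0.0 q [-0.5   0.56  0.52  2.21 -0.59  0.5   0.58]
-150 [ 0.21  0.62 -1.1   1.9   0.64  1.03  2.5 ]
-120 [-1.24  0.73  1.27  1.98 -0.81  1.07 -1.69]
-90 [-1.23  0.7   1.22  1.98 -0.78  1.04 -1.21]
-60 [-1.18  0.61  1.07  1.98 -0.67  0.96 -0.81]
-30 [-1.1   0.54  0.91  1.98 -0.55  0.89 -0.42]
0 [-1.02  0.49  0.76  1.97 -0.45  0.85 -0.02]
30 [-0.92  0.45  0.6   1.97 -0.34  0.82  0.4 ]
60 [-0.81  0.43  0.44  1.96 -0.25  0.81  0.81]
90 [-0.7   0.41  0.28  1.95 -0.16  0.8   1.23]
120 [-0.6   0.4   0.13  1.95 -0.07  0.8   1.67]
150 [-0.49  0.4  -0.02  1.94  0.01  0.8   2.1 ]
180 [-0.39  0.41 -0.16  1.93  0.09  0.81  2.55]
```

```bash
cat >> h.py <<'E'
def look(tag,tc=(235,150,130,100),sc=(290,130,110,130)):
    """averaged pictures, crop x4 side by side"""
    out=[]
    for n,c in(("top",tc),("side",sc)):
        im=np.mean([vision.camera(n).astype(float) for _ in range(4)],0).astype(np.uint8)
        cv2.imwrite(f"pics/{n}{tag}.png",im[:,:,::-1])
        x,y,w,h=c;out.append(cv2.resize(im[y:y+h,x:x+w],(int(w*600/max(h,150)),int(h*600/max(h,150))),interpolation=cv2.INTER_NEAREST))
    H=np.zeros((600,sum(o.shape[1] for o in out),3),np.uint8);x=0
    for o in out:H[:o.shape[0],x:x+o.shape[1]]=o;x+=o.shape[1]
    H=np.clip(H.astype(int)*1.5,0,255).astype(np.uint8);H=H[:,:800]
    cv2.imwrite(f"pics/c{tag}.png",H[:,:,::-1])
E
python3 - <<'E'
from h import *
k=np.array([526.5,224.5])
env.gripper_to(64)
env.goto([*k,190],down(np.radians(90)));st()
look("2")
E
```

```text
20.5 [526.5 223.  189.9] F [ 0.  -0.6 -0.1] w 63.8 gf 0.0 q [-0.7   0.42  0.27  1.96 -0.16  0.78  1.23]
```

View pics/c2.png

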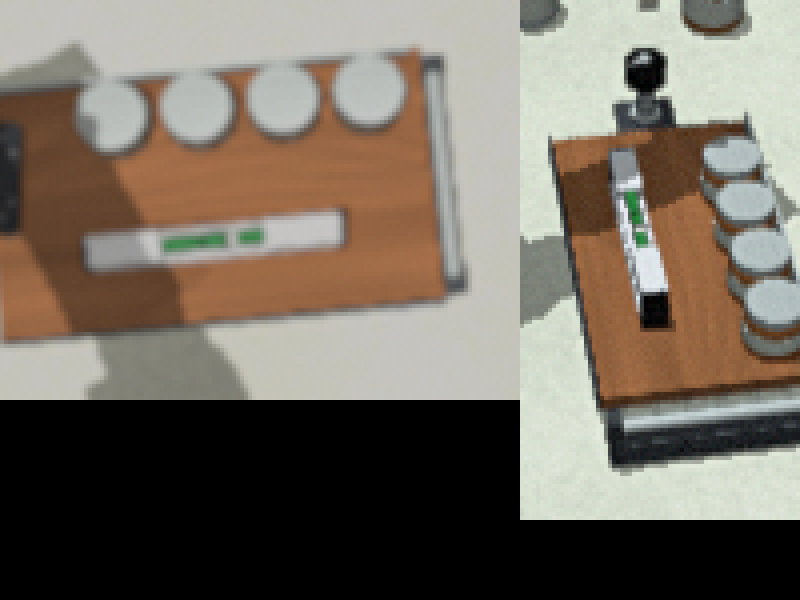

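Top view: the vial runs from 162 to 265 in crop columns and the bubble is at about 233, roughly 15 mm towards −y. That needs about 2.0 rad clockwise. Next I grip the knob and turn.

```bash
cat >> h.py <<'E'
def bubble(n="top",c=(250,190,70,35),nimg=8,img=None):
    im=np.mean([vision.camera(n).astype(float) for _ in range(nimg)],0) if img is None else img.astype(float)
    x,y,w,h=c;a=im[y:y+h,x:x+w];gr=np.clip((a[...,1]-a[...,0])/a.sum(2)-.06,0,None)  # green chroma
    m=gr>.05;ys,xs=np.nonzero(m);p=np.c_[xs,ys].astype(float);mu=p.mean(0)
    d=np.linalg.svd(p-mu)[2][0]; d=d if d[0]*(-1 if n=="top" else 1)>0 else -d   # top: +y is left
    if n=="side": d=d if d[1]<0 else -d                                         # side: +y is up
    s=np.arange(-22,22,.1);nn=np.array([-d[1],d[0]])
    prof=sum(cv2.remap(gr.astype(np.float32),(mu[0]+s*d[0]+k*nn[0]).astype(np.float32)[None],(mu[1]+s*d[1]+k*nn[1]).astype(np.float32)[None],cv2.INTER_LINEAR)[0] for k in(-1,0,1))
    half=np.percentile(prof,90)/2;on=np.nonzero(prof>half)[0];i,j=on[0],on[-1]
    L=s[j]-s[i];t=(s[i:j]-s[i])/L*78-39
    wt=np.clip(2*half-prof[i:j],0,None);wt[abs(t)>30]=0;wt[wt<half*.6]=0
    off=(wt*t).sum()/wt.sum()
    gap=np.nonzero(wt>half)[0]
    print(n,"vial px",L.round(1),"bubble mm toward +y",off.round(2),"gap",(t[gap[0]].round(1),t[gap[-1]].round(1)) if len(gap) else None)
    return off
E
python3 - <<'E'
from h import *
r=lambda n:cv2.imread(f"pics/{n}2.png")[:,:,::-1]
bubble("top",img=r("top"));bubble("side",c=(305,165,30,35),img=r("side"))
k=np.array([526.5,224.7])
env.movel([*k,104],80);st()
env.gripper_to(36);s=st("grip")
q=s["q"].copy();y0=R.from_quat(s["eef_rot"]).as_matrix()[:,1]
for i in range(4):
    q[6]-=.45;env.move_joints(q);s=st()
y1=R.from_quat(s["eef_rot"]).as_matrix()[:,1];print("turned ccw",np.degrees(np.arctan2(y1[1],y1[0])-np.arctan2(y0[1],y0[0])))
env.wait(1.5)
bubble();bubble("side",c=(305,165,30,35));look("3");st()
E
```

```text
top vial px 23.5 bubble mm toward +y -15.83 gap (np.float64(-23.4), np.float64(-8.1))
side vial px 13.1 bubble mm toward +y -15.89 gap (np.float64(-23.5), np.float64(-8.6))
 22.1 [526.8 224.8 104.5] F [ 0.3  0.4 -0.4] w 64.3 gf 0.0 q [-0.66  0.53  0.23  2.04 -0.21  0.59  1.28]
grip 22.8 [526.5 224.7 104. ] F [ 0.4 -0.6  0.1] w 35.9 gf 0.0 q [-0.66  0.54  0.23  2.04 -0.21  0.59  1.28]
 23.3 [526.5 224.7 104. ] F [0.1 0.1 0.6] w 36.2 gf 0.0 q [-0.66  0.54  0.23  2.04 -0.21  0.59  0.83]
 23.8 [526.5 224.7 104. ] F [-0.8  0.4 -0.9] w 36.0 gf 0.0 q [-0.66  0.54  0.23  2.04 -0.21  0.59  0.39]
 24.3 [526.5 224.7 104. ] F [-0.4  0.3 -0.6] w 36.2 gf 0.0 q [-0.66  0.54  0.23  2.04 -0.21  0.59 -0.06]
 24.8 [526.5 224.7 104. ] F [ 0.9 -0.1  0.6] w 36.4 gf 0.0 q [-0.66  0.54  0.23  2.04 -0.21  0.59 -0.51]
turned ccw -102.79781351966689
top vial px 23.6 bubble mm toward +y -15.93 gap (np.float64(-23.5), np.float64(-8.3))
side vial px 13.2 bubble mm toward +y -15.6 gap (np.float64(-22.5), np.float64(-8.3))
 27.5 [526.5 224.7 104. ] F [0.4 0.1 0. ] w 36.5 gf 0.0 q [-0.66  0.54  0.23  2.04 -0.21  0.59 -0.52]
```

View pics/c3.png

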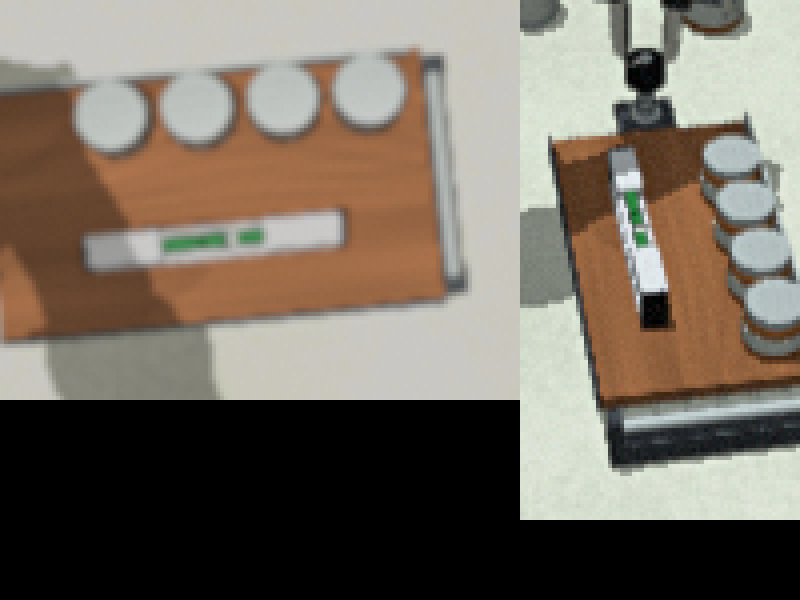

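Run:
```python
from h import *
for X in([526.5,224.7,104],[526.5,224.7,134],[507,229,104],[546,220,104],[526.5,224.7,119]):
    print(X,proj("side",[X])[0].round(1),proj("top",[X])[0].round(1))
a=crop("s",cv2.imread("pics/side3.png")[:,:,::-1],285,85,80,80,6)
b=crop("s",cv2.imread("pics/top3.png")[:,:,::-1],195,160,60,80,5)
H=np.zeros((480,780,3),np.uint8);H[:,:480]=a;H[:400,480:]=b
cv2.imwrite("pics/c3b.png",np.clip(H*1.4,0,255).astype(np.uint8))
```

```text
[526.5, 224.7, 104] [321.2 150.4] [220.2 203. ]
[526.5, 224.7, 134] [321.2 144.5] [218.3 202.1]
[507, 229, 104] [316.3 149.8] [218.7 209.4]
[546, 220, 104] [326.1 150.9] [221.9 196.7]
[526.5, 224.7, 119] [321.2 147.4] [219.3 202.6]
```

View pics/c3b.png

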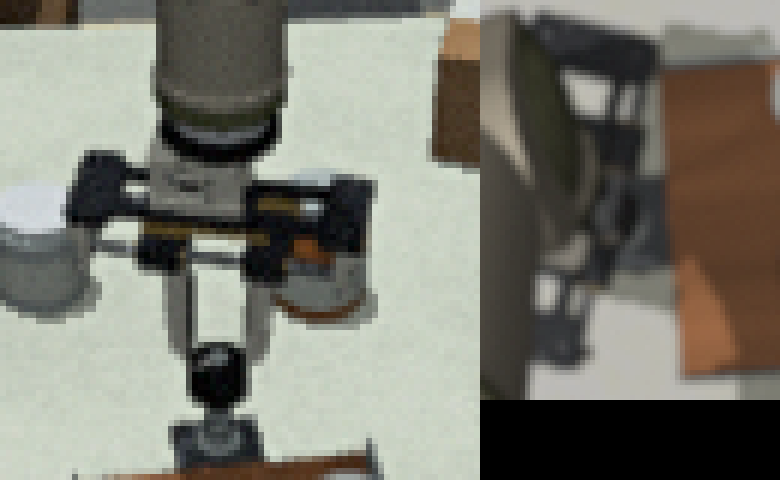

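The fingertips end at about row 144.5 in the side view instead of the predicted 150, with the knob at row 147. So they were just above or behind the knob, and the gripper closed on nothing. I'll open, go lower with a force check, and regrip.

Run:
```python
from h import *
env.gripper_to(60)
q=readout.read_state()["q"].copy();q[6]=0.1;env.move_joints(q)
z,f=lower(104,88,5,step=4,speed=60);print(z,f);st()
env.gripper_to(34);st("grip")
for n in("side","top"):cv2.imwrite(f"pics/{n}4.png",vision.camera(n)[:,:,::-1])
a=crop("s",cv2.imread("pics/side4.png")[:,:,::-1],285,85,80,80,6)
b=crop("s",cv2.imread("pics/side0.png")[:,:,::-1],235,20,60,60,5)
H=np.zeros((480,780,3),np.uint8);H[:,:480]=a;H[:300,480:]=b
cv2.imwrite("pics/c4.png",np.clip(H*1.4,0,255).astype(np.uint8))
print(proj("side",[[295.4,661.8,186]]))
```

```text
88 -0.42251731470400283
 29.8 [526.3 224.6  87.7] F [-0.2  0.1 -0.6] w 60.1 gf 0.0 q [-0.65  0.56  0.21  2.05 -0.22  0.55  0.11]
grip 30.3 [525.9 224.4  88. ] F [-3.9 -1.8  3.2] w 39.3 gf 30.0 q [-0.65  0.56  0.22  2.05 -0.22  0.56  0.11]
[[265.07995715  76.60376266]]
```

View pics/c4.png

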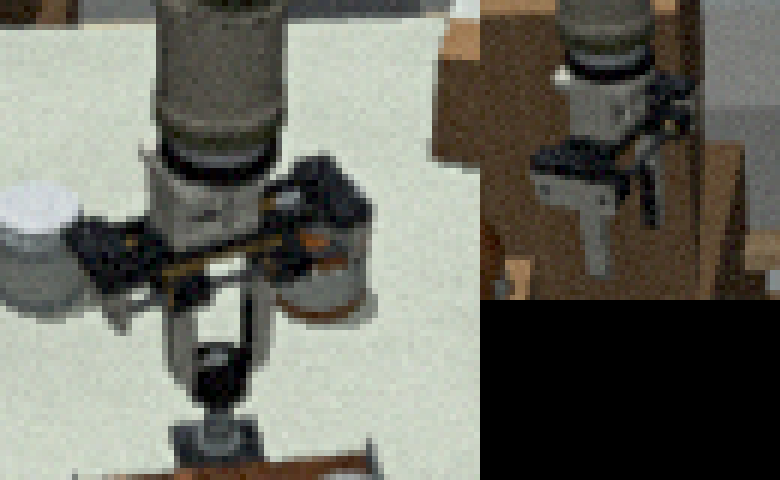

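Gripped: width 39.3, pad force 30 N. Now I turn.

Run:
```python
from h import *
q=readout.read_state()["q"].copy()
for i in range(3):
    q[6]-=.55;env.move_joints(q);s=st()
env.wait(1.5)
t=bubble();d=bubble("side",c=(305,165,30,35));st()
```

```text
31.0 [526.1 224.5  88.1] F [-1.8 -0.6  2.3] w 39.3 gf 30.0 q [-0.65  0.56  0.22  2.05 -0.22  0.56 -0.44]
 31.6 [526.2 224.4  88.1] F [-1.1 -1.2  1.1] w 39.2 gf 30.0 q [-0.65  0.56  0.22  2.05 -0.22  0.56 -0.99]
 32.1 [526.3 224.3  88.1] F [ 1.3 -2.1  0.5] w 39.3 gf 30.0 q [-0.65  0.56  0.22  2.05 -0.22  0.56 -1.54]
top vial px 23.6 bubble mm toward +y -3.34 gap (np.float64(-11.6), np.float64(5.0))
side vial px 13.8 bubble mm toward +y -3.06 gap (np.float64(-11.3), np.float64(5.1))
 34.5 [526.2 224.3  88.1] F [ 3.2 -4.6  0.7] w 39.3 gf 30.0 q [-0.65  0.56  0.22  2.05 -0.22  0.56 -1.54]
```

Run:
```python
from h import *
q=readout.read_state()["q"].copy();q[6]-=.43;env.move_joints(q)
env.wait(1.5)
t=bubble();d=bubble("side",c=(305,165,30,35))
env.gripper_to(60);env.movel([526.3,224.4,190],150);st()
bubble();look("5")
```

```text
top vial px 23.7 bubble mm toward +y 0.73 gap (np.float64(-8.1), np.float64(9.7))
side vial px 13.8 bubble mm toward +y 0.58 gap (np.float64(-7.9), np.float64(9.6))
 38.6 [525.8 224.3 189.4] F [0.4 0.5 0. ] w 60.0 gf 0.0 q [-0.7   0.42  0.27  1.96 -0.16  0.78 -2.02]
top vial px 23.8 bubble mm toward +y 0.68 gap (np.float64(-8.2), np.float64(9.5))
```

View pics/c5.png

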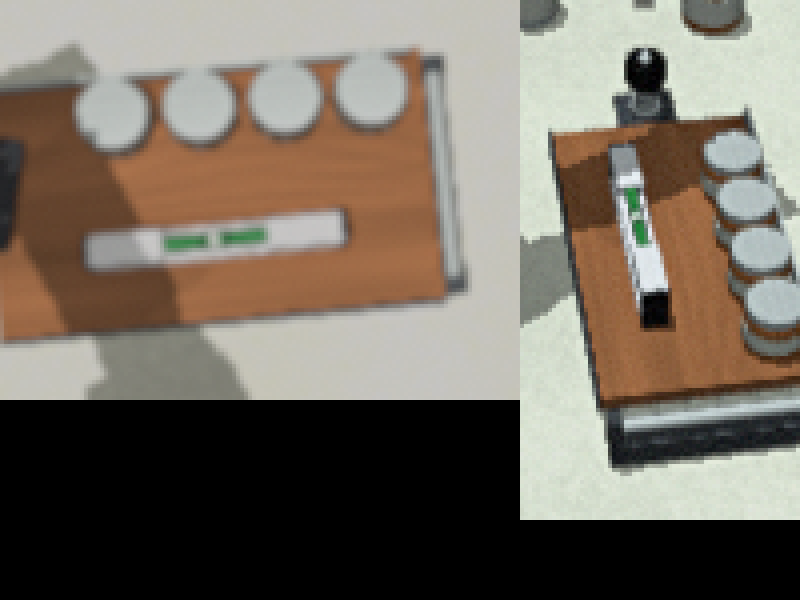

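The bubble is centred at about +0.6 mm from the middle, with the gripper released from the knob. Now I press on the −y half.

Run:
```python
from h import *
px=lambda x,y:(235+x/4-.4,150+y/4-.4)
a=onz("top",px(84,251),119);b=onz("top",px(347,228),119);print(a,b,np.linalg.norm(a-b))
v=(b-a)/np.linalg.norm(b-a);P=((a+b)/2+68*v)[:2];print(P)
yaw=np.arctan2(v[1],v[0]);print(np.degrees(yaw))
env.gripper_to(0)
env.goto([*P,190],down(yaw));st()
env.movel([*P,128],100);env.wait(.2)
z,f=lower(128,85,2,step=1,speed=60);print(z,f)
st()
while f<14 and z>85:
    z-=.25;env.movel([*P,z],40);env.wait(.15);f=readout.read_state()["force"][2]
env.wait(.3);s=st("press")
look("6")
st()
```

```text
[497.36698904 113.76598731 119.        ] [515.79271395 -84.90412784 119.        ] 199.52273553152685
[512.85958343 -53.27848591]
-84.70124223361893
 41.6 [513.3 -52.1 190. ] F [-0.5  0.8  0.3] w 0.5 gf 0.0 q [-0.19  0.35  0.24  2.08 -0.13  0.72 -1.34]
88 5.692157676636784
 52.5 [513.4 -53.3  88.3] F [-1.6 -0.3  5.5] w 0.5 gf 2.9 q [-0.14  0.5   0.18  2.17 -0.19  0.48 -1.28]
press 54.0 [513.4 -53.3  88.3] F [-1.4 -0.2 14.7] w 0.2 gf 7.4 q [-0.14  0.5   0.18  2.17 -0.19  0.48 -1.28]
 54.4 [513.4 -53.3  88.3] F [-2.2  0.2 15. ] w 0.4 gf 7.4 q [-0.14  0.5   0.18  2.17 -0.19  0.48 -1.28]
```

View pics/c6.png

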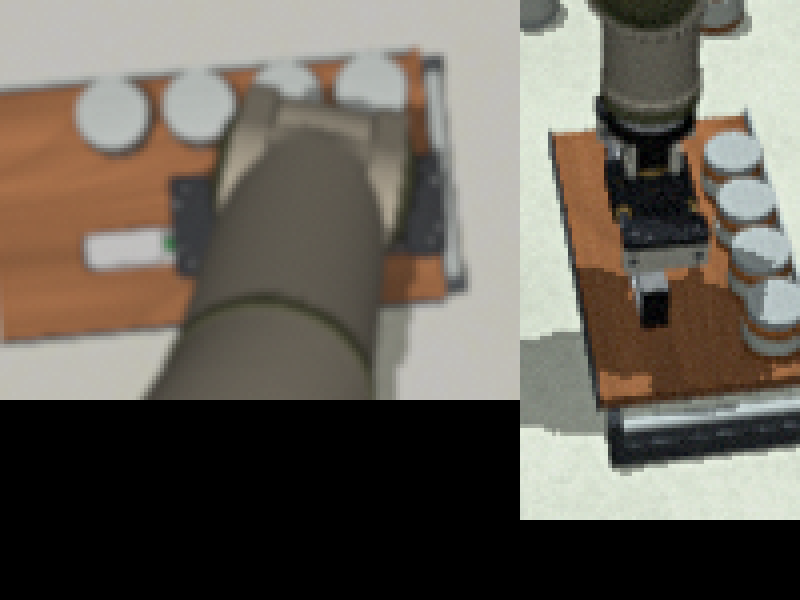

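The fingers are pressing at 15 N on the −y half of the bar, and the bar's left end is still at (84,250) in the crop, so it hasn't shifted. The gripper hides the bubble in both views, but nothing else has moved. I'm handing it in.

Run:
```python
from h import *
st();print(env.finish_job())
```

```text
54.4 [513.4 -53.3  88.3] F [-2.2  0.2 15. ] w 0.4 gf 7.4 q [-0.14  0.5   0.18  2.17 -0.19  0.48 -1.28]
the job is handed in; nothing more can be done
None
```

I handed the job in at 54.4 s: the level lies along the front strip, the bubble was about 0.6 mm off centre at the last clear look, and the arm is pressing the level down with 15 N; the gripper hid the bubble while pressing, so I couldn't confirm it stayed between the marks.

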